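# Complete the stain-jar carrier and bolt it shut

### The arm

A 6-joint arm with a two-finger parallel gripper is mounted at the origin on a cart in front of the work surface, level with it; the furniture and walls round the work are solid. World frame = base frame: x ahead of the robot, y to its left, z up, the work surface at z = 0. Lengths are in m, angles in degrees, forces in N, time in s.
With the tool pointing down it reaches from about 0.25 to 0.725 m from the base axis. Payload 9.7 kg.
Tool frame: the origin (TCP) lies between the finger pads; the fingertips stand bot.tcp_to_tips ahead of it and the grasp point (between the pads) lies 2 mm behind it (bot.tcp_to_tips is the distance from the TCP to the fingertips, in m); z points along the fingers, y is the line along which they close (so a half turn about z gives the same grasp; the last joint's range is limited). The gripper opens to 85 mm and grips with 20 to 120 N. Pads are 22 mm wide; open, the fingers measure 114 mm over their backs; the gripper's body (76 mm by 85 mm) begins 54 mm behind the grasp point. The pads swing forward as they close: fully open they stand 13 mm farther back than shut.
Start: joints at [68.984, 4.979, 10.078, 95.1, 0, 90], TCP at [0.197, 0.513, 0.218] pointing down, gripper open.
Joint ranges: [-179.16, 179.16], [-48.56, 103.87], [-65.8, 70.77], [-126.05, 130.52], [-82.76, 87.17], [-180, 180]. Speed limits (degrees/s): [127.2, 127.2, 147.25, 180, 180, 180].

### API

Orientations are given as [roll, pitch, yaw] about the fixed x, y, z axes, in that order (R = Rz(yaw) Ry(pitch) Rx(roll)).
In Python, from workcell import sensors, camera, camera_params, bot gives the robot as it stands.
- The arm moves only by the tool apply_moves, never from a script. Its argument "motion" is a list of rows, each an object with "jaw": the opening, from -1 (shut) to 1 (fully open); "xyz": the shift along the tool's x, y, z in mm, a list of three; "twist": the turn about the tool's z in rad. A call has 1 to 5 rows; each row is the pose to reach, as a shift and turn from the pose commanded when the call began, along the tool's axes at that moment; what a row does not reach only later rows make up. A row lasts 1/8 s, in which the tool goes at most 62.5 mm and 10.7 degrees, less where a joint would pass 70% of its speed; a pose out of reach is approached as far as the arm can. A call with a gripper value outside its range is refused whole. The fingers move at their own pace and stop on an object; "grip_force" is the grip in N (left out, the last holds). Time passes only in rows, so rows that repeat a pose let the fingers close. It gives the time, the measured TCP pose, the force, the opening and the grip force at its end, in the units of the state.
- sensors.get_obs(): the state, without advancing time (a new reading comes with each control period).
- camera(name): name is "side" or "top" or "wrist"; returns (picture, depth): 420x560x3 uint8, red, green, blue; 420x560 float32, m along the optical axis (not along the pixel's ray), 0 where there is no reading.
- camera_params(name): a dict with "mtx" (3x3 intrinsics, pixels), "rvec" (rotation vector, rad) and "tvec" (3), from world to camera coordinates, as OpenCV has them. Camera axes: x right, y down, z forward; pixel columns grow to the right and rows downward; lengths in m; the calibration is good to about 2 mm. The wrist camera is an equidistant fisheye: a pixel r from the principal point sees the ray r / f radians off the axis. A picture is of the moment at which its call begins: read the wrist's pose just before it. camera_params takes no time and is no camera call; for the wrist camera it gives the pose at the moment of the call.
- bot.job_done(): hands the job in; it is judged then, once.
The state is a dict: "time": time; "q": joint angles; "qd": joint speeds; "joint_efforts": joint torques, N m; "ee_pos": TCP position; "tcp_rot": TCP orientation; "wrist_force": force on the tool from outside, world axes, zero at the start; "torque": the same for the moment, N m; "opening": finger opening in m; "grasp_force": force on a finger pad.
Only numpy, scipy, OpenCV 4.12 (cv2) and the standard library are available. Lean on these libraries where they do the work, as an engineer would, in place of code of your own. Each camera call takes 0.05 s, during which the arm holds its last target. There are 200 camera calls.

### The job

One stain jar is still missing from the carrier. Stand the small stain jar that is out on the table in the carrier's empty front place, pushed back against the other jars in its row, then slide the carrier's retaining bolt across in front of it and fully home in its keeper. Leave the other things on the table where they are.

Things in the scene. Friction and masses are not known exactly. Their poses are not given: they have to be found in the camera images.
- carrier: narrow light-wood carrier, fixed, for one row of three jars. Origin: on the table under the centre of the front jar place; +x into the carrier along the row, -x out of its mouth, z up. Jar floor: top z 12 mm, x -30 to the back board at x 135; low side rails 9 mm thick, inner faces y +-31, tops z 27. Not the full, bolted carrier at the back
- front_place (a point): centre of the front jar place on the carrier's jar floor (z 12 mm above the table); axes as the carrier's. A jar that stands here touches the middle jar when the row is closed up
- tray_edge (a point): middle of the lower front edge of the carrier's tool tray, which hangs over the row: 10 mm inward (+x) of the front place's centre, 86 mm above the table. From here back to x 147 the tray fills y +-40 up to z 132; above it a dowel handle along x at z 195 with a 34 mm wide ear at its front. No room for an upright gripper over the front place
- stain_jar: the jar to put away: small round screw-lid jar, 54 mm diameter, 62 mm tall, standing alone on the table to the right of the carrier; origin at the centre of its underside, z up
- row_jar_mid: jar of the same size (54 x 62 mm), loose, standing in the middle place of the carrier's row; origin at the centre of its underside. It may stand a few mm forward and is pushed back by the front jar
- row_jar_back: jar of the same size, loose, standing in the rear place of the carrier's row; origin at the centre of its underside
- retaining_bolt (a joint): the bolt's slide, m: 0 drawn right back to the carrier's -y side (mouth open), 0.088 fully home: rod across the mouth, its end 13 mm inside the keeper, its collar against the guide. It moves along the carrier's +y; about 2 N of friction
- retaining_bolt_knob (a point): centre of the black ball (17 mm) on top of the bolt's upright handle (8 mm rod), 83 mm above the table, 40 mm out (-x) from the front place; it moves with the bolt. The bolt's rod is 8 mm thick, axis at z 34 mm
- keeper (a point): middle of the keeper saddle on the carrier's +y side of the mouth, on the bolt's axis (z 34 mm). Keeper block x -54 to -26, y 31 to 57; the bolt's guide block on the other side of the mouth: same x, y -69 to -31. Both 27 mm tall with steel saddles up to z 43 at x -49 to -31 (carrier's frame, mm)
- big_jar: bystander: larger glaze jar, 62 mm diameter, 66 mm tall, loose; origin under its centre
- bisque_cup: bystander: plain fired-clay cup, 66 x 69 x 83 mm, loose; origin under its centre
- water_bowl: bystander: small bowl, 86 mm wide, 46 mm tall, loose; origin under its centre
- masking_tape: bystander: roll of tape lying flat, 76 mm diameter, 19 mm tall, loose; origin under its centre
Mind the look-alikes: they are no part of the job. What is shaped like the row_jar_back but green or red is not meant.

How it is judged:
By the outcome, as a careful person would: the job done as asked, in the order asked, and still so for the second after the job is handed in, with the robot touching nothing.
It also fails if it takes over 53 s, if anything falls off the work surface, if the arm or the gripper's body presses on something with over 40 N, if the wrist force passes 120 N, or if a joint passes its speed limit or range.

## Working session

There is one attempt and no reset: what is moved stays moved. The work goes in short steps, Python scripts to look and compute and a tool call to move; the robot and the scene stay as the last step left them, time stands still between calls to the robot, and variables do not carry over. Pictures are saved under pics/ and viewed, at most 10 in all, crops included, and the job is handed in when it is done.

Besides the shell and the picture viewer there is one more tool, called after "Emit:" as name([rows], argument=value, ...), one row to a line, values as JSON. apply_moves: Moves the arm, as the interface text tells. Its arguments: {"type":"object","properties":{"motion":{"type":"array","items":{"type":"object","properties":{"jaw":{"type":"number"},"xyz":{"type":"array","items":{"type":"number"}},"twist":{"type":"number"}}}},"grip_force":{"type":"number"}},"required":["motion"]}

```bash
ls; mkdir -p pics; python3 - <<'E'
from workcell import sensors,camera,camera_params,bot
import cv2,numpy as np
o=sensors.get_obs();print(o,bot.tcp_to_tips)
for n in("side","top"):
    p,d=camera(n);np.savez(f"{n}0.npz",p=p,d=d);cv2.imwrite(f"pics/{n}0.png",p[:,:,::-1]);c=camera_params(n);print(n,c)
E
```

```text
pics
{'time': 0.0, 'q': array([ 6.89826961e+01,  5.01217529e+00,  1.00328142e+01,  9.50971922e+01,
       -3.20305049e-04,  8.99984306e+01]), 'qd': array([ 0.01620018,  0.0079722 , -0.06089591,  0.06143688,  0.10870165,
        0.01819705]), 'joint_efforts': array([-1.99059614e-03, -5.20383453e+01,  4.64807332e+01,  1.61991525e-02,
       -8.95467406e-05,  1.96096016e-05]), 'ee_pos': array([0.19717341, 0.51318633, 0.21685806]), 'tcp_rot': array([-1.79923447e+02,  3.18207837e-04,  1.58984266e+02]), 'wrist_force': array([0.31933984, 0.2570999 , 0.2696411 ]), 'torque': array([-0.000283  ,  0.03859209,  0.01783713]), 'grasp_force': 0.0, 'opening': 0.08568781878015444} 0.017
side {'mtx': array([[403.25784786,   0.        , 275.2671088 ],
       [  0.        , 403.25784786, 208.23741001],
       [  0.        ,   0.        ,   1.        ]]), 'rvec': array([ 0.20614348,  2.83617433, -1.24491585]), 'tvec': array([ 0.55014558, -0.07488344,  1.01497439])}
top {'mtx': array([[420.28617081,   0.        , 280.79157669],
       [  0.        , 420.28617081, 209.71337393],
       [  0.        ,   0.        ,   1.        ]]), 'rvec': array([ 2.09640781, -2.13026938,  0.22817742]), 'tvec': array([0.08870792, 0.56945609, 0.97570242])}
```

View pics/side0.png

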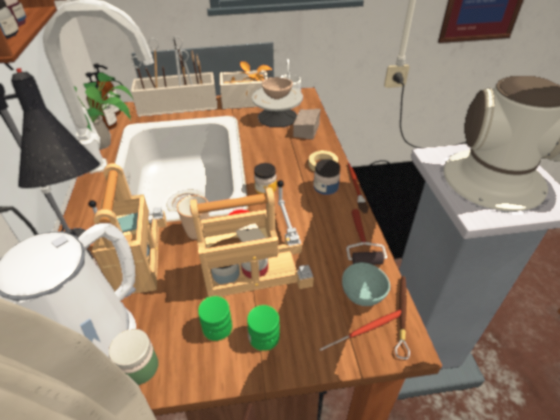

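View pics/top0.png

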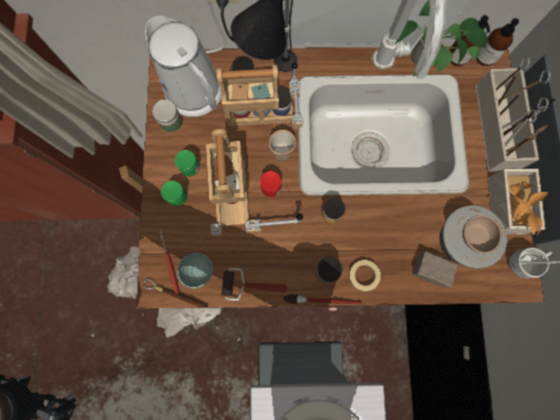

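The top view shows the open carrier (≈228,170) with its mouth toward image bottom, the bolt at right (272,222) and the keeper at (216,230). The dark-lid jars at (333,207) and (329,269) are the stain jar candidates. The green jars (186,160; 174,193) and the red one (271,183) are look-alikes. I'll measure the diameters next.

```bash
cat > h.py <<'E'
import cv2,numpy as np
from workcell import sensors,camera,camera_params,bot
def RT(n):
    c=camera_params(n);return c['mtx'],cv2.Rodrigues(c['rvec'])[0],c['tvec']
def cast(n,uv,z):   # pixels to plane z
    K,R,t=RT(n);uv=np.atleast_2d(uv).astype(float)
    r=np.c_[uv,np.ones(len(uv))]@np.linalg.inv(K).T@R; C=-R.T@t
    return C+r*((z-C[2])/r[:,2])[:,None]
def cloud(n,d):
    K,R,t=RT(n);v,u=np.mgrid[:420,:560]
    c=np.stack([(u-K[0,2])/K[0,0]*d,(v-K[1,2])/K[1,1]*d,d],-1);P=(c-t)@R;P[d==0]=np.nan;return P
def proj(n,P):
    K,R,t=RT(n);return cv2.projectPoints(np.atleast_2d(P).astype(float),cv2.Rodrigues(R)[0],t,K,None)[0][:,0]
E
python3 - <<'E'
from h import *
s=np.load('top0.npz');P=cloud('top',s['d']);p=s['p']
for n,uv in dict(table=(300,240),a=(333,207),b=(329,269),tray=(238,180),green=(186,160),red=(271,183),floor=(232,214)).items():
    print(n,P[uv[1],uv[0]].round(3), cast('top',uv,.062).round(3))
# top discs: points with z 55-72mm near candidates
for n,uv in dict(a=(333,207),b=(329,269),red=(271,183)).items():
    w=np.s_[uv[1]-22:uv[1]+22,uv[0]-22:uv[0]+22];Q=P[w];m=((Q[...,2]>.05)&(Q[...,2]<.08)).astype(np.uint8)
    k,l,st,_=cv2.connectedComponentsWithStats(m);i=1+st[1:,4].argmax();c=cv2.findContours((l==i).astype(np.uint8),0,2)[0][0]
    (x,y),r=cv2.minEnclosingCircle(c);z=np.median(Q[...,2][l==i]);X=cast('top',(x+uv[0]-22,y+uv[1]-22),z)[0]
    print(n,'z',z.round(4),'dia',(2*np.sqrt(st[i,4]/np.pi)*(np.median(s['d'][w][l==i]))/420*1000).round(1),'ctr',X.round(4))
for n,b in (('top',(160,120,360,300)),('side',(180,130,360,350))):
    q=np.load(n+'0.npz')['p'][b[1]:b[3],b[0]:b[2]]
    f=min(800/q.shape[1],600/q.shape[0]);cv2.imwrite(f'pics/{n}crop.png',cv2.resize(q,None,fx=f,fy=f,interpolation=2)[:,:,::-1]);print(f)
E
```

```text
table [0.503 0.031 0.001] [[0.495 0.034 0.062]]
a [ 0.575 -0.049  0.062] [[ 0.575 -0.049  0.062]]
b [ 0.424 -0.033  0.066] [[ 0.424 -0.033  0.062]]
tray [0.635 0.181 0.107] [[0.648 0.185 0.062]]
green [0.702 0.316 0.063] [[0.702 0.316 0.062]]
red [0.64  0.103 0.059] [[0.639 0.103 0.062]]
floor [0.571 0.205 0.015] [[0.561 0.199 0.062]]
a z 0.0615 dia 53.0 ctr [ 0.5724 -0.0506  0.0615]
b z 0.0653 dia 61.2 ctr [ 0.4237 -0.0319  0.0653]
red z 0.0622 dia 53.1 ctr [0.6434 0.1051 0.0622]
3.3333333333333335
2.727272727272727
```

View pics/topcrop.png

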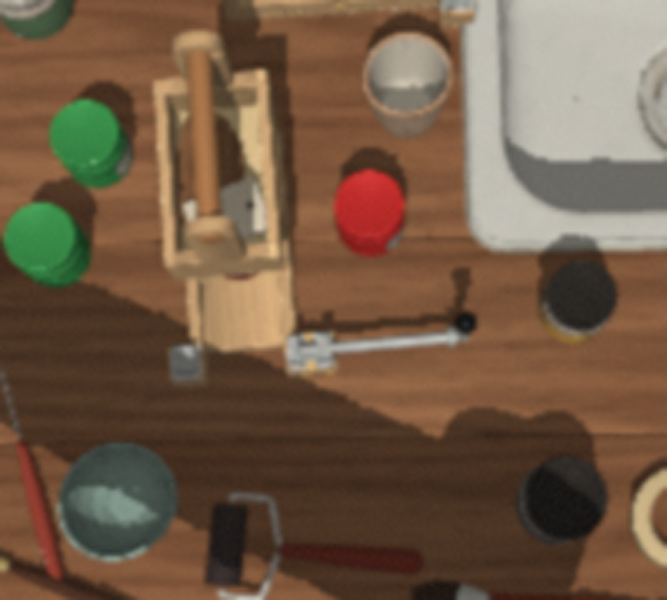

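View pics/sidecrop.png

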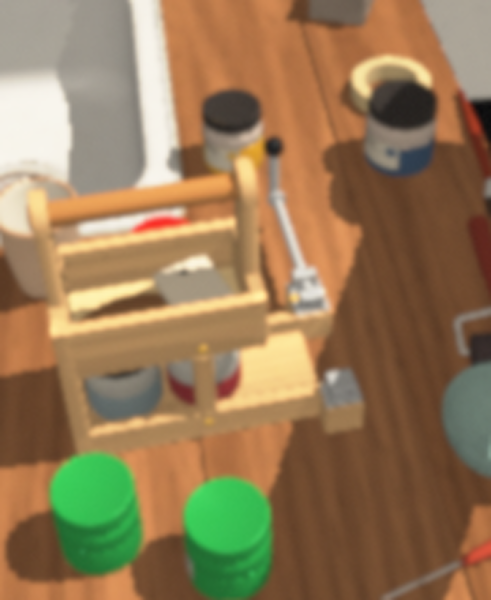

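Candidates: (333,207) is 53 mm across at z 61.5 mm, with a white and yellow body and a dark lid. (329,269) is 61 mm across at z 65 mm, blue, so that one is big_jar. The stain jar is therefore (333,207), and the crops confirm it (top crop 578,300; side crop 232,130). Next is the carrier pose.

```bash
python3 - <<'E'
from h import *
s=np.load('top0.npz');P=cloud('top',s['d']);p=s['p']
f=lambda x,y:(160+x/3.3333,120+y/3.3333)
kee=cast('top',f(186,358),.043)[0];gui=cast('top',f(311,352),.043)[0];kn=cast('top',f(465,321),.083)[0]
print('keeper',kee.round(4),'guide',gui.round(4),'knob',kn.round(4))
def comp(lo,hi,box):
    m=((P[...,2]>lo)&(P[...,2]<hi)).astype(np.uint8);M=np.zeros_like(m);x0,y0,x1,y1=box;M[y0:y1,x0:x1]=m[y0:y1,x0:x1]
    return M
for n,lo,hi,box in (('tray',.122,.14,(200,130,250,205)),('floor',.008,.018,(212,195,252,228)),('sad',.036,.048,(205,215,225,240)),('sadg',.036,.048,(244,215,262,235))):
    M=comp(lo,hi,box);Q=P[M>0];
    if len(Q)<4: print(n,len(Q));continue
    r=cv2.minAreaRect((Q[:,:2]*1000).astype(np.float32));print(n,len(Q),'z',np.median(Q[:,2]).round(4),'rect',np.round(r[0],1),np.round(r[1],1),round(r[2],1));print(cv2.boxPoints(r).round(1).tolist())
# side view: knob dark blob, saddles
g=lambda x,y:(180+x/2.7273,130+y/2.7273)
print('side knob',cast('side',g(274,146),.083).round(4),'keeper',cast('side',g(341,384),.043).round(4),'guide',cast('side',g(309,292),.043).round(4))
print('side jar lid',cast('side',g(232,110),.062).round(4))
# handle rod line (z195) top
print('handle',cast('top',[f(200,60),f(208,210)],.205).round(4))
print('rod',cast('top',[f(335,348),f(455,337)],.038).round(4))
print('floor corners',cast('top',[f(204,350),f(292,347)],.027).round(4))
E
```

```text
keeper [0.532  0.2414 0.043 ] guide [0.5351 0.1484 0.043 ] knob [0.549  0.0351 0.083 ]
tray 621 z 0.1322 rect [653.8 210.7] [138.3  80.3] 4.5
[[581.7000122070312, 245.1999969482422], [588.0, 165.1999969482422], [725.9000244140625, 176.1999969482422], [719.5999755859375, 256.20001220703125]]
floor 523 z 0.0125 rect [572.4 200.1] [63.7 71.2] 4.6
[[537.7999877929688, 233.0], [543.5999755859375, 162.10000610351562], [607.0, 167.1999969482422], [601.2999877929688, 238.1999969482422]]
sad 56 z 0.0436 rect [532.  245.8] [18.2 15.3] 0.9
[[522.7999877929688, 253.3000030517578], [523.0, 238.0], [541.2000122070312, 238.3000030517578], [541.0, 253.60000610351562]]
sadg 80 z 0.042 rect [539.9 148.3] [18.4 38.4] 3.9
[[529.5, 166.8000030517578], [532.0999755859375, 128.60000610351562], [550.4000244140625, 129.8000030517578], [547.7999877929688, 168.10000610351562]]
side knob [[0.5471 0.0351 0.083 ]] keeper [[0.5326 0.2498 0.043 ]] guide [[0.5397 0.161  0.043 ]]
side jar lid [[ 0.5724 -0.0452  0.062 ]]
handle [[0.7024 0.211  0.205 ]
 [0.6002 0.2045 0.205 ]]
rod [[0.5387 0.1307 0.038 ]
 [0.5457 0.0406 0.038 ]]
floor corners [[0.5407 0.2303 0.027 ]
 [0.5419 0.1637 0.027 ]]
```

```bash
cat >> h.py <<'E'
from scipy.spatial.transform import Rotation as Ro
YAW=184.5
def shift(target,yaw=YAW):  # world target -> tool shift (mm), twist (rad)
    o=sensors.get_obs();R=Ro.from_euler('xyz',o['tcp_rot'],degrees=True)
    a=(o['tcp_rot'][2]-yaw+180)%360-180
    print('t',o['time'],'pos',o['ee_pos'].round(4),'rot',o['tcp_rot'].round(2),'q',o['q'].round(1),'F',o['wrist_force'].round(1),'open',round(o['opening'],4))
    print('shift mm',(R.inv().apply(np.array(target)-o['ee_pos'])*1000).round(1),'twist',round(np.radians(a),3))
O=np.array([.5757,.203]);ex=np.array([.9969,.0785]);ey=np.array([-.0785,.9969])
def C(x,y,z): return np.r_[O+ex*x/1000+ey*y/1000,z]  # carrier mm -> world
E
python3 -c "
from h import *
shift([.47,.17,.30])"
```

```text
t 0.1 pos [0.1972 0.5132 0.217 ] rot [-179.93    0.    158.98] q [69.   5.  10.  95.1 -0.  90. ] F [-1.  -0.   0.8] open 0.0853
shift mm [-377.8 -222.6  -82.8] twist -0.445
```

Emit:
apply_moves([
  {"jaw": 1,"xyz": [-38,-22,-20],"twist": -0.09},
  {"jaw": 1,"xyz": [-80,-47,-40],"twist": -0.18},
  {"jaw": 1,"xyz": [-125,-74,-60],"twist": -0.27},
  {"jaw": 1,"xyz": [-170,-100,-75],"twist": -0.36},
  {"jaw": 1,"xyz": [-215,-126,-83],"twist": -0.445},
])

```text
time: 0.72
ee_pos: [0.3536, 0.3173, 0.3012]
tcp_rot: [180.0, 0.0, -175.3]
wrist_force: [0.6, 0.9, -0.2]
opening: 0.0853
grasp_force: 0.0
```

```bash
python3 -c "
from h import *
shift([.47,.17,.30])"
```

```text
t 0.725 pos [0.3536 0.3173 0.3012] rot [ 1.7998e+02  3.0000e-02 -1.7534e+02] q [ 41.9  -2.5  11.9 104.4  -0.   37.2] F [ 0.6  0.9 -0.2] open 0.0853
shift mm [-104.  -156.3    1.2] twist 0.003
```

Emit:
apply_moves([
  {"jaw": 1,"xyz": [-30,-45,0],"twist": 0},
  {"jaw": 1,"xyz": [-65,-98,0],"twist": 0},
  {"jaw": 1,"xyz": [-104,-150,0],"twist": 0},
  {"jaw": 1,"xyz": [-104,-156,0],"twist": 0},
])

```text
time: 1.23
ee_pos: [0.4703, 0.1685, 0.2996]
tcp_rot: [-180.0, -0.1, -175.8]
wrist_force: [-0.2, 0.4, -0.0]
opening: 0.0854
grasp_force: 0.0
```

```bash
python3 - <<'E'
from h import *
shift([.47,.17,.30]);c=camera_params('wrist');print(c)
p,d=camera('wrist');np.savez('w0.npz',p=p,d=d,**c);cv2.imwrite('pics/w0.png',p[:,:,::-1])
E
```

```text
t 1.225 pos [0.4703 0.1685 0.2996] rot [-1.7995e+02 -8.0000e-02 -1.7577e+02] q [ 19.7   0.9  15.1 104.3  -0.   15.5] F [-0.2  0.4 -0. ] open 0.0854
shift mm [ 0.2  1.5 -0.4] twist -0.005
{'mtx': array([[325.1922621 ,   0.        , 278.7900781 ],
       [  0.        , 325.1922621 , 209.39877007],
       [  0.        ,   0.        ,   1.        ]]), 'rvec': array([-1.99120802, -2.14317991, -0.3161831 ]), 'tvec': array([-0.1329118 , -0.52208777,  0.31770516])}
```

View pics/w0.png

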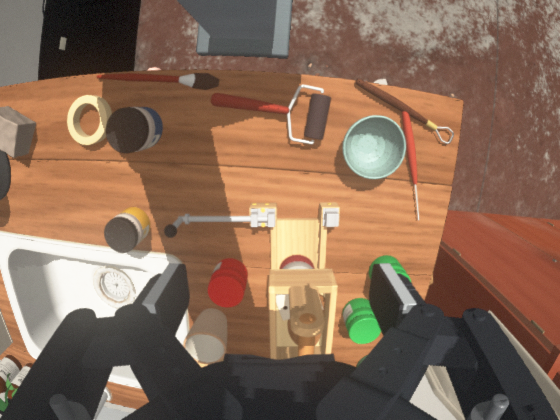

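```bash
cat >> h.py <<'E'
def fcast(w,uv,z):
    K=w['mtx'];R=cv2.Rodrigues(w['rvec'])[0];t=w['tvec'];uv=np.atleast_2d(uv).astype(float)
    a=(uv-K[:2,2])/K[0,0];th=np.hypot(*a.T)[:,None];r=np.c_[a/th*np.sin(th),np.cos(th)]@R;c=-R.T@t
    return c+r*((np.asarray(z)-c[2])/r[:,2])[:,None]
def toC(X): d=np.atleast_2d(X)[:,:2]-O;return np.c_[d@ex,d@ey]*1000
E
python3 - <<'E'
from h import *
w=np.load('w0.npz');p=w['p'];g=cv2.cvtColor(p,6)
print(cast.__name__)
for n,uv,z in (('guide',(266,216),.043),('keeper',(332,216),.043),('knob',(171,230),.083),('jar',(123,235),.062)):
    X=fcast(w,uv,z);print(n,X.round(4),toC(X).round(1))
q=p[190:280,90:350];cv2.imwrite('pics/wc.png',cv2.resize(q,None,fx=3,fy=3,interpolation=2)[:,:,::-1])
for v in (235,245,252): print(v,g[v,262:336].tolist())
E
```

```text
cast
guide [[0.5316 0.1553 0.043 ]] [[-47.7 -44.1]]
keeper [[0.5252 0.2436 0.043 ]] [[-47.2  44.5]]
knob [[0.5464 0.0365 0.083 ]] [[ -42.3 -163.7]]
jar [[ 0.5691 -0.0448  0.062 ]] [[ -26.  -246.5]]
235 [135, 135, 135, 133, 133, 137, 135, 125, 149, 197, 210, 215, 217, 215, 204, 217, 224, 223, 221, 224, 230, 229, 226, 224, 221, 222, 223, 222, 218, 219, 222, 223, 222, 220, 216, 215, 217, 218, 216, 215, 217, 213, 208, 204, 210, 212, 210, 205, 205, 208, 205, 202, 196, 199, 203, 202, 145, 120, 141, 204, 211, 216, 218, 215, 194, 148, 141, 145, 143, 144, 142, 146, 143, 143]
245 [145, 146, 144, 146, 145, 143, 144, 141, 144, 195, 212, 216, 218, 216, 208, 217, 224, 225, 223, 225, 229, 229, 228, 225, 222, 223, 224, 222, 219, 216, 216, 222, 222, 221, 218, 214, 213, 217, 217, 217, 217, 214, 209, 207, 212, 213, 208, 205, 206, 208, 205, 198, 197, 201, 203, 199, 140, 128, 182, 214, 214, 215, 215, 205, 161, 147, 145, 144, 143, 145, 146, 143, 142, 143]
252 [135, 136, 135, 134, 133, 137, 137, 132, 134, 190, 213, 212, 211, 214, 211, 216, 222, 226, 222, 223, 230, 230, 228, 225, 223, 226, 224, 222, 219, 215, 218, 222, 223, 220, 219, 215, 213, 216, 218, 218, 216, 213, 210, 206, 206, 211, 208, 205, 207, 208, 205, 197, 191, 192, 191, 154, 129, 139, 201, 213, 212, 211, 213, 199, 150, 142, 142, 144, 140, 139, 139, 138, 137, 137]
```

View pics/wc.png

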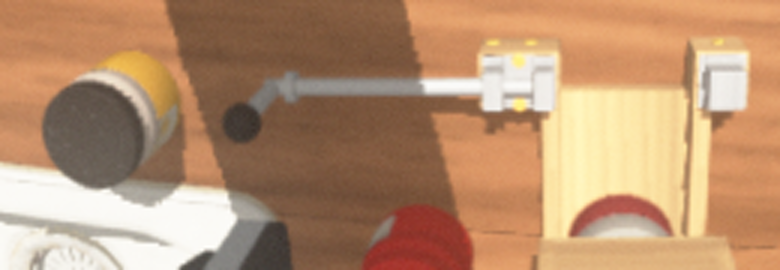

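```bash
python3 - <<'E'
from h import *
w=np.load('w0.npz')
f=lambda x,y:(90+x/3,190+y/3)
for n,uv,z in (('Louter',(270.6,235),.027),('Rin',(320.3,235),.027),('Rout',(326.7,235),.027),('Louter2',(270.8,245),.027),('Rin2',(319.5,245),.027),('Rout2',(325.7,245),.027),
 ('guideL',f(480,80),.043),('guideR',f(556,80),.043),('keeperL',f(706,90),.043),('keeperR',f(748,90),.043),('knob',f(241,123),.083),('jar',f(94,134),.062),('jarL',f(43,130),.062),('jarR',f(147,130),.062),('jarB',f(94,188),.062),('rodnear',f(480,86),.034),('rodfar',f(300,86),.034),('floorfront',f(625,88),.012),('trayfront edge',f(640,238),.132)):
    X=fcast(w,uv,z);print(n,X.round(4),toC(X).round(1))
E
```

```text
Louter [[0.5645 0.1632 0.027 ]] [[-14.3 -38.8]]
Rin [[0.5595 0.2335 0.027 ]] [[-13.8  31.7]]
Rout [[0.5589 0.2427 0.027 ]] [[-13.6  40.9]]
Louter2 [[0.5798 0.1645 0.027 ]] [[  1.  -38.7]]
Rin2 [[0.5749 0.2342 0.027 ]] [[ 1.7 31.1]]
Rout2 [[0.5743 0.2432 0.027 ]] [[ 1.8 40.2]]
guideL [[0.5341 0.134  0.043 ]] [[-46.9 -65.5]]
guideR [[0.5316 0.1678 0.043 ]] [[-46.7 -31.6]]
keeperL [[0.5314 0.2352 0.043 ]] [[-41.6  35.6]]
keeperR [[0.5301 0.2544 0.043 ]] [[-41.4  54.8]]
knob [[0.5478 0.0355 0.083 ]] [[ -41.  -164.8]]
jar [[ 0.5689 -0.0475  0.062 ]] [[ -26.5 -249.2]]
jarL [[ 0.5697 -0.0763  0.062 ]] [[ -27.9 -277.9]]
jarR [[ 0.5641 -0.0189  0.062 ]] [[ -29.  -220.3]]
jarB [[ 0.5972 -0.0507  0.062 ]] [[   1.5 -254.6]]
rodnear [[0.54   0.1335 0.034 ]] [[-41.1 -66.4]]
rodfar [[0.5465 0.0489 0.034 ]] [[ -41.2 -151.3]]
floorfront [[0.5433 0.2014 0.012 ]] [[-32.4   1. ]]
trayfront edge [[0.5619 0.2021 0.132 ]] [[-13.8   0.1]]
```

```bash
python3 - <<'E'
from h import *
w=np.load('w0.npz')
f=lambda x,y:(90+x/3,190+y/3)
for z in (.07,.086,.132): print(z,toC(fcast(w,[f(540,238),f(640,238),f(732,238)],z)).round(1).tolist())
t=np.load('top0.npz');P=cloud('top',t['d']);Q=P[(P[...,2]>.05)&(P[...,2]<.145)&(P[...,0]<.62)&(P[...,0]>.5)&(P[...,1]>.15)&(P[...,1]<.26)]
c=toC(Q)
for lo in range(50,145,10):
    m=(Q[:,2]*1000>=lo)&(Q[:,2]*1000<lo+10); print(lo,m.sum(),c[m,0].min().round(1) if m.any() else '')
shift([.5715-.0085,-.0485,.12])
E
```

```text
0.07 [[17.9, -39.0], [18.3, 5.2], [19.2, 46.6]]
0.086 [[9.7, -38.5], [10.0, 3.9], [10.9, 43.5]]
0.132 [[-14.1, -37.0], [-13.8, 0.1], [-13.0, 34.8]]
50 0 
60 0 
70 0 
80 11 10.2
90 67 9.2
100 71 9.1
110 54 9.6
120 53 9.3
130 166 9.6
140 10 9.7
t 1.275 pos [0.4696 0.169  0.2999] rot [-1.7996e+02 -7.0000e-02 -1.7572e+02] q [ 19.8   0.8  15.1 104.3  -0.   15.5] F [-0.2 -0.8  0.1] open 0.0857
shift mm [ -77.1 -223.8  179.9] twist -0.004
```

Emit:
apply_moves([
  {"jaw": 1,"xyz": [-18,-52,20]},
  {"jaw": 1,"xyz": [-36,-106,60]},
  {"jaw": 1,"xyz": [-56,-160,100]},
  {"jaw": 1,"xyz": [-77,-214,130]},
  {"jaw": 1,"xyz": [-77,-224,170]},
])

```text
validation failed for argument at $.mo...
```

```bash
python3 - <<'E'
from h import *
shift([.563,-.0495,.052]);c=camera_params('wrist')
p,d=camera('wrist');np.savez('w1.npz',p=p,d=d,**c)
from h import *
cv2.imwrite('pics/w1.png',p[:,:,::-1])
E
```

```text
t 1.275 pos [0.4696 0.169  0.2999] rot [-1.7996e+02 -7.0000e-02 -1.7572e+02] q [ 19.8   0.8  15.1 104.3  -0.   15.5] F [-0.2 -0.8  0.1] open 0.0857
shift mm [ -77.2 -224.7  247.9] twist -0.004
```

View pics/w1.png

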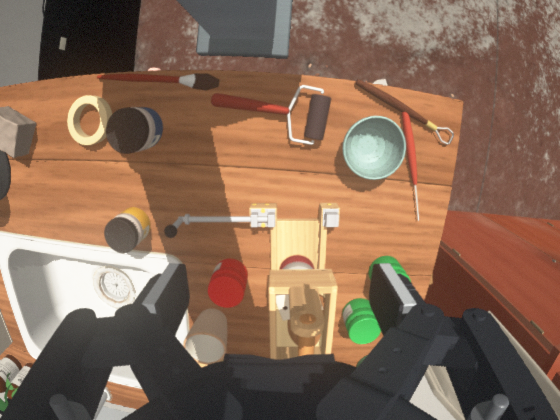

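The move was refused, most likely because I left out twist, so the picture shows the same view as before. I'll resend it with twist.

Emit:
apply_moves([
  {"jaw": 1,"xyz": [-18,-52,20],"twist": 0},
  {"jaw": 1,"xyz": [-36,-106,45],"twist": 0},
  {"jaw": 1,"xyz": [-56,-160,70],"twist": 0},
  {"jaw": 1,"xyz": [-77,-214,100],"twist": 0},
  {"jaw": 1,"xyz": [-77,-224,150],"twist": 0},
])

```text
time: 1.95
ee_pos: [0.5644, -0.047, 0.1505]
tcp_rot: [-180.0, 0.2, -175.6]
wrist_force: [0.8, -0.1, -0.1]
opening: 0.0855
grasp_force: 0.0
```

```bash
python3 - <<'E'
from h import *
shift([.563,-.0495,.052])
E
```

```text
t 1.95 pos [ 0.5644 -0.047   0.1505] rot [-1.7997e+02  1.6000e-01 -1.7557e+02] q [-4.8  6.2  4.  87.6 -0.  -9.2] F [ 0.8 -0.1 -0.1] open 0.0855
shift mm [ 1.9 -2.4 98.5] twist -0.001
```

Emit:
apply_moves([
  {"jaw": 1,"xyz": [1,-1,40],"twist": 0},
  {"jaw": 1,"xyz": [1,-1,75],"twist": 0},
  {"jaw": 1,"xyz": [1,-1,98],"twist": 0},
  {"jaw": 1,"xyz": [1,-1,98],"twist": 0},
], grip_force=45)

```text
time: 2.45
ee_pos: [0.5606, -0.0453, 0.051]
tcp_rot: [180.0, -0.2, -175.4]
wrist_force: [-0.7, -1.5, 0.5]
opening: 0.0856
grasp_force: 0.0
```

```bash
python3 - <<'E'
from h import *
shift([.563,-.0495,.052])
c=camera_params('wrist')
p,d=camera('wrist');np.savez('w1.npz',p=p,d=d,**c)
cv2.imwrite('pics/w2.png',p[:,:,::-1])
E
```

```text
t 2.45 pos [ 0.5606 -0.0453  0.051 ] rot [ 179.96   -0.18 -175.41] q [-4.6  6.9 -6.3 77.   0.  -9.2] F [-0.7 -1.5  0.5] open 0.0856
shift mm [-2.1 -4.3 -1. ] twist 0.002
```

View pics/w2.png

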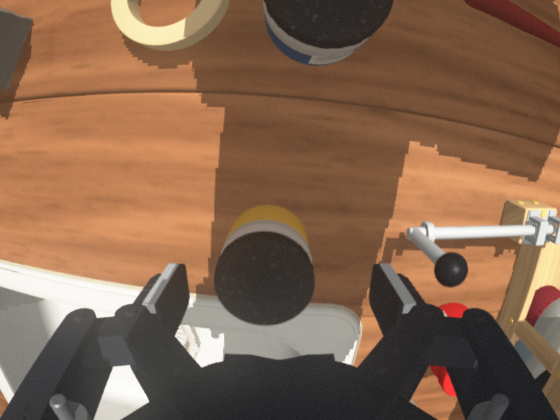

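The wrist view shows the lid at (265,277), between the pads at (180,283) and (380,283) and slightly nearer the -y one.

```bash
python3 - <<'E'
from h import *
w=np.load('w1.npz');g=cv2.cvtColor(w['p'],cv2.COLOR_RGB2GRAY);print(cv2.moments((g[:,200:330]<0).astype(np.uint8))['m00'])
X=fcast(w,[(265,277),(215,275),(314,275),(265,326)],.062);print(X.round(4))
o=sensors.get_obs();print(o['ee_pos'],'jar minus tcp in carrier axes',((X[:,:2]-o['ee_pos'][:2])@np.c_[ex,ey]*1000).round(1))
E
```

```text
0.0
[[ 0.5669 -0.0524  0.062 ]
 [ 0.5682 -0.0778  0.062 ]
 [ 0.5639 -0.0279  0.062 ]
 [ 0.5979 -0.0505  0.062 ]]
[ 0.56153756 -0.04567265  0.05262197] jar minus tcp in carrier axes [[  4.8  -7.1]
 [  4.2 -32.6]
 [  3.8  17.5]
 [ 35.9  -7.7]]
```

Emit:
apply_moves([
  {"jaw": 1,"xyz": [-2,-5,0],"twist": 0},
  {"jaw": 0.3,"xyz": [-2,-5,0],"twist": 0},
  {"jaw": -0.2,"xyz": [-2,-5,0],"twist": 0},
  {"jaw": -1,"xyz": [-2,-5,0],"twist": 0},
  {"jaw": -1,"xyz": [-2,-5,0],"twist": 0},
], grip_force=45)

```text
time: 3.12
ee_pos: [0.5643, -0.0519, 0.0526]
tcp_rot: [180.0, 0.0, -175.5]
wrist_force: [0.8, 0.1, 0.2]
opening: 0.0123
grasp_force: 0.0
```

Emit:
apply_moves([
  {"jaw": -1,"xyz": [0,0,0],"twist": 0},
  {"jaw": -1,"xyz": [0,0,0],"twist": 0},
])

```text
time: 3.38
ee_pos: [0.5643, -0.0519, 0.0526]
tcp_rot: [-180.0, -0.0, -175.5]
wrist_force: [0.6, -0.4, -0.7]
opening: -0.0
grasp_force: 0.0
```

The fingers closed on nothing, so I'll look at where the jar is now.

```bash
python3 - <<'E'
from h import *
c=camera_params('wrist');p,d=camera('wrist');np.savez('w3.npz',p=p,d=d,**c)
q,dq=camera('top');np.savez('top1.npz',p=q,d=dq)
P=cloud('top',dq)
a=cv2.resize(p[120:420,100:500],(400,300));b=cv2.resize(q[150:250,270:400],(390,300),interpolation=2)
cv2.imwrite('pics/c3.png',np.hstack([a,b])[:,:,::-1]);shift([.563,-.05,.052])
E
```

```text
t 3.475 pos [ 0.5643 -0.0519  0.0526] rot [-180.     -0.   -175.52] q [-5.3  7.3 -5.7 77.  -0.  -9.7] F [-0.2 -0.5  0.4] open 0.0001
shift mm [1.2 2.  0.6] twist -0.0
```

View pics/c3.png

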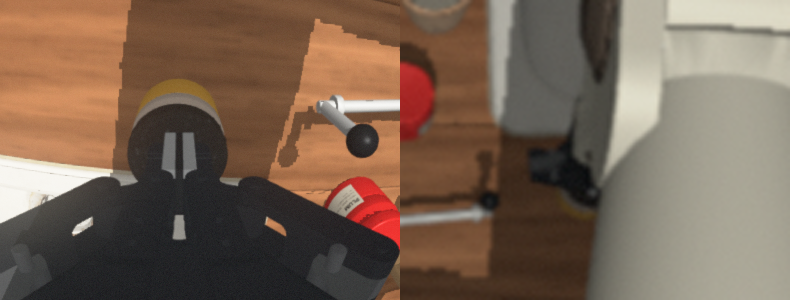

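The closed fingers appear in front of the lid, and the jar is still upright. I'll use the depth data to see whether they are over it or beside it.

```bash
cat >> h.py <<'E'
def fcloud(w):
    v,u=np.mgrid[:420,:560];K=w['mtx'];a=(np.stack([u,v],-1)-K[:2,2])/K[0,0];th=np.linalg.norm(a,axis=-1,keepdims=True)+1e-9
    c=np.concatenate([a/th*np.tan(th),np.ones_like(th)],-1)*w['d'][...,None];return (c-w['tvec'])@cv2.Rodrigues(w['rvec'])[0]
E
python3 - <<'E'
from h import *
for f in('w1.npz','w3.npz'):
    w=np.load(f);P=fcloud(w);R=cv2.Rodrigues(w['rvec'])[0];print(f,'cam',(-R.T@w['tvec']).round(3))
    for uv in ((278,200),(278,240),(240,265),(240,275),(310,265),(269,255),(269,265),(269,275),(290,270),(278,330),(180,283),(380,283),(265,277)): print(uv,P[uv[1],uv[0]].round(3))
E
```

```text
w1.npz cam [ 0.488 -0.052  0.207]
(278, 200) [ 0.544 -0.048 -0.002]
(278, 240) [ 0.547 -0.047  0.061]
(240, 265) [ 0.488 -0.052  0.207]
(240, 275) [ 0.567 -0.065  0.061]
(310, 265) [ 0.56 -0.03  0.06]
(269, 255) [ 0.555 -0.051  0.06 ]
(269, 265) [ 0.561 -0.051  0.06 ]
(269, 275) [ 0.566 -0.05   0.061]
(290, 270) [ 0.563 -0.04   0.059]
(278, 330) [ 0.646 -0.04   0.003]
(180, 283) [ 0.56  -0.089  0.088]
(380, 283) [ 0.551 -0.004  0.091]
(265, 277) [ 0.568 -0.052  0.061]
w3.npz cam [ 0.491 -0.058  0.208]
(278, 200) [ 0.546 -0.054  0.007]
(278, 240) [ 0.551 -0.054  0.06 ]
(240, 265) [ 0.567 -0.072  0.06 ]
(240, 275) [ 0.572 -0.072  0.06 ]
(310, 265) [ 0.563 -0.037  0.061]
(269, 255) [ 0.555 -0.058  0.071]
(269, 265) [ 0.554 -0.058  0.082]
(269, 275) [ 0.554 -0.057  0.092]
(290, 270) [ 0.554 -0.049  0.086]
(278, 330) [ 0.572 -0.052  0.104]
(180, 283) [ 0.618 -0.123 -0.001]
(380, 283) [ 0.607  0.028 -0.001]
(265, 277) [ 0.555 -0.059  0.093]
```

```bash
python3 - <<'E'
from h import *
w=np.load('w3.npz');P=fcloud(w)
for v in list(range(244,262,2))+list(range(265,420,10)): print(v,P[v,269].round(3),P[v,278].round(3))
print([a for a in dir(bot) if a[0]!='_'])
o=sensors.get_obs();print(o['ee_pos'],o['q'].round(2))
E
```

```text
244 [ 0.553 -0.058  0.061] [ 0.554 -0.054  0.06 ]
246 [ 0.555 -0.058  0.06 ] [ 0.554 -0.054  0.061]
248 [ 0.556 -0.058  0.06 ] [ 0.555 -0.054  0.06 ]
250 [ 0.557 -0.058  0.061] [ 0.557 -0.054  0.06 ]
252 [ 0.558 -0.058  0.059] [ 0.558 -0.053  0.06 ]
254 [ 0.554 -0.058  0.071] [ 0.554 -0.054  0.07 ]
256 [ 0.554 -0.058  0.073] [ 0.554 -0.054  0.073]
258 [ 0.554 -0.058  0.075] [ 0.554 -0.054  0.075]
260 [ 0.554 -0.058  0.079] [ 0.554 -0.054  0.077]
265 [ 0.554 -0.058  0.082] [ 0.554 -0.054  0.083]
275 [ 0.554 -0.057  0.092] [ 0.554 -0.054  0.092]
285 [ 0.554 -0.057  0.1  ] [ 0.554 -0.054  0.099]
295 [ 0.553 -0.057  0.108] [ 0.556 -0.054  0.104]
305 [ 0.553 -0.057  0.114] [ 0.561 -0.053  0.103]
315 [ 0.553 -0.057  0.121] [ 0.565 -0.053  0.103]
325 [ 0.555 -0.056  0.124] [ 0.571 -0.052  0.103]
335 [ 0.567 -0.056  0.115] [ 0.768 -0.038 -0.135]
345 [ 0.572 -0.056  0.114] [ 0.787 -0.036 -0.137]
355 [ 0.572 -0.055  0.119] [ 0.806 -0.035 -0.136]
365 [ 0.553 -0.056  0.144] [ 0.554 -0.054  0.143]
375 [ 0.554 -0.056  0.147] [ 0.553 -0.054  0.148]
385 [ 0.554 -0.056  0.151] [ 0.554 -0.054  0.15 ]
395 [ 0.556 -0.056  0.153] [ 0.553 -0.054  0.155]
405 [ 0.555 -0.056  0.157] [ 0.554 -0.054  0.158]
415 [ 0.553 -0.056  0.161] [ 0.554 -0.054  0.16 ]
['PlanningError', 'job_done', 'tcp_to_tips']
[ 0.56433333 -0.05193288  0.05257423] [-5.26  7.25 -5.7  77.04 -0.   -9.74]
```

Depth shows the shut fingertips at z ≈ 0.070 and the body at 0.143. The tips are therefore about 34 mm higher than the reported TCP implies, so the fingers closed over the lid and the jar hasn't moved. I'll use tips z = reported z + 0.017, reopen and go lower.

Emit:
apply_moves([
  {"jaw": 1,"xyz": [2,0,0],"twist": 0},
  {"jaw": 1,"xyz": [2,0,0],"twist": 0},
  {"jaw": 1,"xyz": [2,0,0],"twist": 0},
  {"jaw": 1,"xyz": [2,0,0],"twist": 0},
  {"jaw": 1,"xyz": [2,0,0],"twist": 0},
])

```text
time: 4.1
ee_pos: [0.5624, -0.0521, 0.0526]
tcp_rot: [-180.0, -0.0, -175.5]
wrist_force: [-0.2, 0.0, 0.5]
opening: 0.0854
grasp_force: 0.0
```

Emit:
apply_moves([
  {"jaw": 1,"xyz": [0,0,13],"twist": 0},
  {"jaw": 1,"xyz": [0,0,26],"twist": 0},
  {"jaw": 1,"xyz": [0,0,38],"twist": 0},
  {"jaw": 1,"xyz": [0,0,38],"twist": 0},
], grip_force=45)

```text
time: 4.6
ee_pos: [0.5614, -0.052, 0.013]
tcp_rot: [180.0, -0.1, -175.5]
wrist_force: [-0.1, 0.3, 0.4]
opening: 0.0853
grasp_force: 0.0
```

Emit:
apply_moves([
  {"jaw": 0.4,"xyz": [0,0,0],"twist": 0},
  {"jaw": 0.1,"xyz": [0,0,0],"twist": 0},
  {"jaw": -0.5,"xyz": [0,0,0],"twist": 0},
  {"jaw": -1,"xyz": [0,0,0],"twist": 0},
  {"jaw": -1,"xyz": [0,0,0],"twist": 0},
], grip_force=45)

```text
time: 5.22
ee_pos: [0.5629, -0.0521, 0.0155]
tcp_rot: [-180.0, 0.1, -175.5]
wrist_force: [-1.7, 0.1, 5.4]
opening: 0.0522
grasp_force: 47.3
```

Gripped at 52 mm opening. Lifting.

Emit:
apply_moves([
  {"jaw": -1,"xyz": [0,0,-15],"twist": 0},
  {"jaw": -1,"xyz": [5,0,-45],"twist": 0},
  {"jaw": -1,"xyz": [20,0,-80],"twist": 0},
  {"jaw": -1,"xyz": [40,0,-115],"twist": 0},
  {"jaw": -1,"xyz": [60,10,-120],"twist": 0},
])

```text
time: 5.85
ee_pos: [0.5023, -0.0472, 0.1381]
tcp_rot: [-179.9, 0.2, -175.6]
wrist_force: [-1.0, -0.3, -1.0]
opening: 0.0521
grasp_force: 47.3
```

```bash
python3 - <<'E'
from h import *
shift(C(-85,1.5,.135))
E
```

```text
t 5.85 pos [ 0.5023 -0.0472  0.1381] rot [-179.95    0.24 -175.56] q [-5.4 -2.4 -6.2 85.9 -0.  -9.8] F [-1.  -0.3 -1. ] open 0.0521
shift mm [ -7.5 245.2   2.9] twist -0.001
```

Emit:
apply_moves([
  {"jaw": -1,"xyz": [-2,50,0],"twist": 0},
  {"jaw": -1,"xyz": [-4,105,0],"twist": 0},
  {"jaw": -1,"xyz": [-6,160,0],"twist": 0},
  {"jaw": -1,"xyz": [-7,215,0],"twist": 0},
  {"jaw": -1,"xyz": [-7,242,0],"twist": 0},
])

```text
time: 6.48
ee_pos: [0.4893, 0.1975, 0.1353]
tcp_rot: [180.0, 0.0, -175.4]
wrist_force: [0.2, -0.7, -1.4]
opening: 0.0526
grasp_force: 47.4
```

Emit:
apply_moves([
  {"jaw": -1,"xyz": [0,0,30],"twist": 0},
  {"jaw": -1,"xyz": [0,0,50],"twist": 0},
  {"jaw": -1,"xyz": [0,0,50],"twist": 0},
])

```text
time: 6.85
ee_pos: [0.4889, 0.1947, 0.0838]
tcp_rot: [-180.0, -0.1, -175.5]
wrist_force: [0.2, 0.4, -1.1]
opening: 0.0526
grasp_force: 47.4
```

```bash
python3 - <<'E'
from h import *
shift(C(-50,1.5,.085))
c=camera_params('wrist');p,d=camera('wrist');np.savez('w4.npz',p=p,d=d,**c)
cv2.imwrite('pics/w4.png',p[:,:,::-1])
E
```

```text
t 6.85 pos [0.4889 0.1947 0.0838] rot [-1.7995e+02 -1.4000e-01 -1.7551e+02] q [21.7  1.4 -8.5 80.3 -0.  17.2] F [ 0.2  0.4 -1.1] open 0.0526
shift mm [-37.2   2.9  -1.3] twist -0.0
```

View pics/w4.png

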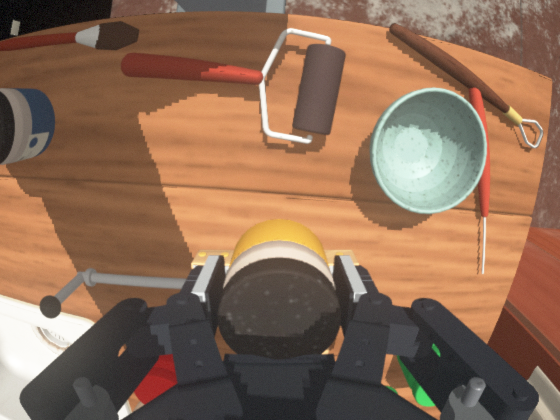

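The jar is held upright at (280,305), with the saddles just visible on both sides (208,255 and 345,255). I've used all ten views, so from here I rely on depth numbers.

```bash
python3 - <<'E'
from h import *
w=np.load('w4.npz');P=fcloud(w)
lid=P[240:345,225:335].reshape(-1,3);z=np.median(lid[:,2]);print('median z',z)
m=abs(P[...,2]-z)<.004;m[:, :200]=0;m[:,360:]=0;m[:235]=0
k,l,st,_=cv2.connectedComponentsWithStats(m.astype(np.uint8));i=1+st[1:,4].argmax();Q=P[l==i];c=toC(Q)
print('lid carrier x',np.percentile(c[:,0],[.5,99.5]).round(1),'y',np.percentile(c[:,1],[.5,99.5]).round(1),'z',np.median(Q[:,2]))
for v in (250,280,300,310,320): 
    r=np.where(l[v]==i)[0]; print(v,r.min() if len(r) else'',r.max() if len(r) else '', toC(P[v,[r.min(),r.max()]]).round(1).tolist() if len(r) else '')
# jar body bottom front: lowest jar points
B=P[215:250,240:325].reshape(-1,3);cB=toC(B);s=(B[:,2]>.03)
print('jar low z',np.percentile(B[s,2],[1,50]).round(3))
for n,(a,b,e,f) in dict(guide=(245,300,185,225),keeper=(245,300,330,365)).items():
    B=P[a:b,e:f].reshape(-1,3);cB=toC(B);s=(B[:,2]>.037)&(B[:,2]<.047)
    print(n,s.sum(),cB[s].min(0).round(1) if s.any() else '',cB[s].max(0).round(1) if s.any() else '')
E
```

```text
median z 0.12812538782766442
lid carrier x [-103.7  -58.2] y [-31.1  27.8] z 0.12847826435143828
250   
280 200 359 [[-97.3, -33.5], [-98.1, 29.6]]
300 213 345 [[-90.0, -28.2], [-90.4, 24.2]]
310 213 344 [[-86.1, -28.3], [-85.7, 24.2]]
320 216 343 [[-80.1, -27.9], [-80.8, 24.3]]
jar low z [0.071 0.091]
guide 0  
keeper 0
```

Emit:
apply_moves([
  {"jaw": -1,"xyz": [-15,2.7,0],"twist": 0},
  {"jaw": -1,"xyz": [-30,2.7,0],"twist": 0},
  {"jaw": -1,"xyz": [-37,2.7,0],"twist": 0},
  {"jaw": -1,"xyz": [-37,2.7,0],"twist": 0},
])

```text
time: 7.4
ee_pos: [0.527, 0.2005, 0.0844]
tcp_rot: [-180.0, -0.0, -175.5]
wrist_force: [-0.8, -0.7, -1.5]
opening: 0.052
grasp_force: 47.4
```

```bash
python3 - <<'E'
from h import *
shift(C(-50,1.3,.0315))
c=camera_params('wrist');p,d=camera('wrist');w=dict(p=p,d=d,**c)
P=fcloud(w)
for v in (300,310,320):
    r=np.where(abs(P[v,190:370,2]-.128)<.004)[0]+190;print(v,toC(P[v,[r.min(),r.max()]]).round(1).tolist())
E
```

```text
t 7.4 pos [0.527  0.2005 0.0844] rot [-1.7999e+02 -3.0000e-02 -1.7555e+02] q [20.8  6.4 -3.2 80.5  0.  16.4] F [-0.8 -0.7 -1.5] open 0.052
shift mm [ 1.3 -0.  52.9] twist -0.001
300 [[-50.9, -25.4], [-51.3, 27.2]]
310 [[-47.0, -25.5], [-46.4, 26.8]]
320 [[-40.9, -25.5], [-41.4, 26.9]]
```

Emit:
apply_moves([
  {"jaw": -1,"xyz": [0,0,15],"twist": 0},
  {"jaw": -1,"xyz": [0,0,30],"twist": 0},
  {"jaw": -1,"xyz": [0,0,40],"twist": 0},
  {"jaw": -1,"xyz": [0,0,50],"twist": 0},
  {"jaw": -1,"xyz": [0,0,52],"twist": 0},
])

```text
time: 8.07
ee_pos: [0.5261, 0.2005, 0.0317]
tcp_rot: [-180.0, -0.1, -175.5]
wrist_force: [-0.2, -0.7, -0.4]
opening: 0.0522
grasp_force: 47.4
```

Emit:
apply_moves([
  {"jaw": -1,"xyz": [-6,0,0],"twist": 0},
  {"jaw": -1,"xyz": [-12,0,0],"twist": 0},
  {"jaw": -1,"xyz": [-15,0,0],"twist": 0},
  {"jaw": -1,"xyz": [-15,0,0],"twist": 0},
])

```text
time: 8.57
ee_pos: [0.5418, 0.2018, 0.0327]
tcp_rot: [180.0, 0.0, -175.5]
wrist_force: [-0.2, -0.1, -1.1]
opening: 0.0523
grasp_force: 47.4
```

```bash
python3 - <<'E'
from h import *
shift(C(-33,1.3,.0275))
E
```

```text
t 8.575 pos [0.5418 0.2018 0.0327] rot [ 1.8000e+02  1.0000e-02 -1.7553e+02] q [20.4  9.3 -5.7 75.  -0.  16. ] F [-0.2 -0.1 -1.1] open 0.0523
shift mm [-0.9 -0.1  5.2] twist -0.0
```

Emit:
apply_moves([
  {"jaw": -1,"xyz": [-1,0,2],"twist": 0},
  {"jaw": -1,"xyz": [-1,0,4],"twist": 0},
  {"jaw": -1,"xyz": [-1,0,4],"twist": 0},
])

```text
time: 8.95
ee_pos: [0.5422, 0.2018, 0.0283]
tcp_rot: [-180.0, -0.0, -175.5]
wrist_force: [0.4, -0.2, -1.6]
opening: 0.0523
grasp_force: 47.4
```

Emit:
apply_moves([
  {"jaw": -1,"xyz": [0,0,1],"twist": 0},
  {"jaw": -1,"xyz": [0,0,2],"twist": 0},
  {"jaw": -1,"xyz": [0,0,2],"twist": 0},
])

```text
time: 9.32
ee_pos: [0.5426, 0.2019, 0.0275]
tcp_rot: [180.0, 0.0, -175.5]
wrist_force: [-2.8, -1.0, 5.7]
opening: 0.0522
grasp_force: 48.0
```

The jar is on the floor, with 5.7 N of contact. Releasing and backing out.

Emit:
apply_moves([
  {"jaw": 0.4,"xyz": [0,0,0],"twist": 0},
  {"jaw": 0.7,"xyz": [0,0,-1],"twist": 0},
  {"jaw": 1,"xyz": [0,0,-1],"twist": 0},
  {"jaw": 1,"xyz": [0,0,-1],"twist": 0},
])

```text
time: 9.82
ee_pos: [0.5425, 0.2018, 0.0275]
tcp_rot: [-180.0, -0.0, -175.5]
wrist_force: [-0.2, 0.7, -0.1]
opening: 0.0855
grasp_force: 0.0
```

```bash
cat >> h.py <<'E'
def jarlook(zt=.074):
    c=camera_params('wrist');p,d=camera('wrist');P=fcloud(dict(d=d,**c))
    cc=toC(P.reshape(-1,3));z=P[...,2].ravel()
    m=(abs(z-zt)<.005)&(abs(cc[:,1])<35)&(cc[:,0]>-100)&(cc[:,0]<12)
    q=cc[m];print('lid n',m.sum(),'z',np.median(z[m]).round(4),'x',np.percentile(q[:,0],[1,99]).round(1),'y',np.percentile(q[:,1],[1,99]).round(1))
E
python3 - <<'E'
from h import *
shift(C(-95,1.3,.03));jarlook()
E
```

```text
t 9.825 pos [0.5425 0.2018 0.0275] rot [-1.8000e+02 -1.0000e-02 -1.7552e+02] q [20.4  9.5 -6.  74.5  0.  15.9] F [-0.2  0.7 -0.1] open 0.0855
shift mm [61.8 -0.2 -2.5] twist -0.0
lid n 9390 z 0.0722 x [-49.4  -5. ] y [-23.4  25.1]
```

Emit:
apply_moves([
  {"jaw": 1,"xyz": [15,0,0],"twist": 0},
  {"jaw": 1,"xyz": [40,0,0],"twist": 0},
  {"jaw": 1,"xyz": [62,0,0],"twist": 0},
  {"jaw": 0,"xyz": [64,0,0],"twist": 0},
  {"jaw": -1,"xyz": [64,0,0],"twist": 0},
])

```text
time: 10.5
ee_pos: [0.4793, 0.197, 0.0279]
tcp_rot: [180.0, 0.1, -175.5]
wrist_force: [0.3, -0.7, -0.1]
opening: 0.0511
grasp_force: 0.0
```

Emit:
apply_moves([
  {"jaw": -1,"xyz": [0,0,0],"twist": 0},
  {"jaw": -1,"xyz": [0,0,0],"twist": 0},
  {"jaw": -1,"xyz": [0,0,8],"twist": 0},
  {"jaw": -1,"xyz": [0,0,16],"twist": 0},
  {"jaw": -1,"xyz": [0,0,16],"twist": 0},
])

```text
time: 11.12
ee_pos: [0.478, 0.1965, 0.0104]
tcp_rot: [-180.0, -0.1, -175.5]
wrist_force: [-0.4, 0.1, 0.2]
opening: -0.0003
grasp_force: 0.0
```

```bash
python3 - <<'E'
from h import *
shift(C(-64,1.0,.011));jarlook()
E
```

```text
t 11.125 pos [0.478  0.1965 0.0104] rot [-1.7997e+02 -1.0000e-01 -1.7552e+02] q [ 22.4   1.8 -16.3  72.   -0.   17.9] F [-0.4  0.1  0.2] open -0.0003
shift mm [-33.9  -0.2  -0.6] twist -0.0
lid n 772 z 0.0753 x [-99.8 -86.7] y [-34.4  34.6]
```

Emit:
apply_moves([
  {"jaw": -1,"xyz": [-16,0,0],"twist": 0},
  {"jaw": -1,"xyz": [-28,0,0],"twist": 0},
  {"jaw": -1,"xyz": [-34,0,0],"twist": 0},
  {"jaw": -1,"xyz": [-38,0,0],"twist": 0},
  {"jaw": -1,"xyz": [-42,0,0],"twist": 0},
])

```text
time: 11.8
ee_pos: [0.5206, 0.2001, 0.0115]
tcp_rot: [-180.0, -0.0, -175.5]
wrist_force: [-0.6, -0.8, 0.3]
opening: 0.0001
grasp_force: 0.0
```

Emit:
apply_moves([
  {"jaw": -1,"xyz": [-3,0,0],"twist": 0},
  {"jaw": -1,"xyz": [-6,0,0],"twist": 0},
  {"jaw": -1,"xyz": [-9,0,0],"twist": 0},
  {"jaw": -1,"xyz": [-12,0,0],"twist": 0},
  {"jaw": -1,"xyz": [-14,0,0],"twist": 0},
])

```text
time: 12.42
ee_pos: [0.5345, 0.2012, 0.0115]
tcp_rot: [-180.0, -0.0, -175.5]
wrist_force: [-1.1, -0.5, 1.0]
opening: 0.0001
grasp_force: 0.0
```

```bash
python3 - <<'E'
from h import *
shift(C(-38,1.0,.011));jarlook()
E
```

```text
t 12.425 pos [0.5345 0.2012 0.0115] rot [-1.8000e+02 -2.0000e-02 -1.7552e+02] q [20.6  8.9 -8.4 72.6  0.  16.1] F [-1.1 -0.5  1. ] open 0.0001
shift mm [-3.2 -0.5  0.5] twist -0.0
lid n 3606 z 0.0745 x [-54.6 -27. ] y [-33.3  34. ]
```

Emit:
apply_moves([
  {"jaw": -1,"xyz": [-1,0,0],"twist": 0},
  {"jaw": -1,"xyz": [-2,0,0],"twist": 0},
  {"jaw": -1,"xyz": [-3,0,0],"twist": 0},
  {"jaw": -1,"xyz": [-3,0,0],"twist": 0},
])

```text
time: 12.98
ee_pos: [0.5352, 0.2012, 0.0111]
tcp_rot: [-180.0, -0.3, -175.5]
wrist_force: [-12.7, -0.2, 5.0]
opening: -0.0003
grasp_force: 0.0
```

Emit:
apply_moves([
  {"jaw": -1,"xyz": [-1,0,0],"twist": 0},
  {"jaw": -1,"xyz": [-1,0,0],"twist": 0},
])

```text
time: 13.22
ee_pos: [0.5354, 0.2012, 0.0108]
tcp_rot: [-180.0, -0.4, -175.5]
wrist_force: [-17.5, -0.6, 2.9]
opening: 0.0003
grasp_force: 0.0
```

The force climbs to 17 N with no further motion, so the row is closed up. Backing off to check.

Emit:
apply_moves([
  {"jaw": -1,"xyz": [5,0,0],"twist": 0},
  {"jaw": -1,"xyz": [20,0,0],"twist": 0},
  {"jaw": -1,"xyz": [45,0,0],"twist": 0},
  {"jaw": -1,"xyz": [60,0,-40],"twist": 0},
  {"jaw": -1,"xyz": [60,0,-90],"twist": 0},
])

```text
time: 13.85
ee_pos: [0.4766, 0.1964, 0.102]
tcp_rot: [-180.0, -0.1, -175.5]
wrist_force: [0.7, 1.0, 0.3]
opening: 0.0001
grasp_force: 0.0
```

```bash
python3 - <<'E'
from h import *
c=camera_params('wrist');p,d=camera('wrist');w=dict(p=p,d=d,**c);np.savez('w5.npz',**w);P=fcloud(w)
cc=toC(P.reshape(-1,3));z=P[...,2].ravel()*1000
for lo in range(14,80,6):
    m=(z>=lo)&(z<lo+6)&(abs(cc[:,1])<29)&(cc[:,0]>-48)&(cc[:,0]<12);q=cc[m]
    print(lo,m.sum(), 'xmin',np.percentile(q[:,0],2).round(1) if m.sum() else '','y',np.percentile(q[:,1],[1,99]).round(1) if m.sum() else '')
m=(z>66)&(z<80)&(abs(cc[:,1])<29)&(cc[:,0]>-48)&(cc[:,0]<12);print('lid top z',np.median(z[m]))
s,ds=camera('side');PS=cloud('side',ds);c2=toC(PS.reshape(-1,3));zs=PS[...,2].ravel()*1000
m=(zs>30)&(zs<70)&(abs(c2[:,1])<29)&(c2[:,0]>-48)&(c2[:,0]<12);q=c2[m];print('side jar',m.sum(),q.min(0).round(1),q.max(0).round(1))
shift(C(-40,-197,.1))
E
```

```text
14 0 xmin  y 
20 0 xmin  y 
26 0 xmin  y 
32 0 xmin  y 
38 0 xmin  y 
44 0 xmin  y 
50 0 xmin  y 
56 0 xmin  y 
62 0 xmin  y 
68 234 xmin -23.0 y [-3.7  5.3]
74 0 xmin  y 
lid top z 72.20929075177628
side jar 239 [-27.1   6.1] [11.1 28.3]
t 13.95 pos [0.4804 0.1978 0.1075] rot [ 179.85    0.5  -175.51] q [22.4 -0.5 -7.7 82.2 -0.  17.9] F [0.1 1.1 0.2] open -0.0002
shift mm [ -55.4 -199.3    7.5] twist -0.0
```

The side camera puts the jar's near edge at x = -27.1, so its centre is at about 0 (lid z 72), seated and upright. On to the bolt.

Emit:
apply_moves([
  {"jaw": -1,"xyz": [-14,-50,0],"twist": 0},
  {"jaw": -1,"xyz": [-28,-105,0],"twist": 0},
  {"jaw": -1,"xyz": [-42,-155,0],"twist": 0},
  {"jaw": -1,"xyz": [-54,-195,0],"twist": 0},
  {"jaw": -1,"xyz": [-58,-204,0],"twist": 0},
])

```text
time: 14.58
ee_pos: [0.5525, -0.004, 0.1012]
tcp_rot: [-180.0, 0.0, -175.7]
wrist_force: [0.1, 0.3, 0.3]
opening: -0.0
grasp_force: 0.0
```

```bash
python3 - <<'E'
from h import *
shift(C(-40,-202,.051))
c=camera_params('wrist');p,d=camera('wrist');P=fcloud(dict(d=d,**c))
cc=toC(P.reshape(-1,3));z=P[...,2].ravel()*1000
for n,m in dict(knob=(z>78)&(z<93)&(cc[:,0]>-60)&(cc[:,0]<-20)&(cc[:,1]>-180)&(cc[:,1]<-60),fing=(z>95)&(z<150)&(cc[:,0]>-70)&(cc[:,0]<-20)&(cc[:,1]>-230)&(cc[:,1]<-170)).items():
    q=cc[m];print(n,m.sum(),q.min(0).round(1),q.max(0).round(1),z[m].max() if m.any() else '')
m=(cc[:,0]>-60)&(cc[:,0]<-20)&(cc[:,1]>-250)&(cc[:,1]<-140)
for lo in range(100,180,10):
    k=m&(z>=lo)&(z<lo+10);print(lo,cc[k,1].min().round(1),cc[k,1].max().round(1)) if k.any() else 0
E
```

```text
t 14.575 pos [ 0.5525 -0.004   0.1012] rot [-1.7998e+02  1.0000e-02 -1.7568e+02] q [-0.4  4.6 -3.2 82.2 -0.  -4.7] F [0.1 0.3 0.3] open -0.0
shift mm [ 0.7  2.6 50.2] twist -0.003
knob 622 [ -49.7 -173.4] [ -33.4 -157.9] 91.94718857462667
fing 1908 [ -51.  -218.7] [ -32.6 -191.3] 149.99598936836784
110 -213.9 -194.8
120 -218.6 -191.5
130 -218.7 -191.3
140 -218.7 -191.6
150 -234.6 -175.1
160 -243.5 -168.0
170 -249.9 -159.2
```

Emit:
apply_moves([
  {"jaw": -1,"xyz": [1,0,25],"twist": 0},
  {"jaw": -1,"xyz": [1,0,50],"twist": 0},
  {"jaw": -1,"xyz": [1,10,50],"twist": 0},
  {"jaw": -1,"xyz": [1,16,50],"twist": 0},
  {"jaw": -1,"xyz": [1,20,50],"twist": 0},
])

```text
time: 15.25
ee_pos: [0.5501, 0.0186, 0.0527]
tcp_rot: [-180.0, 0.1, -175.5]
wrist_force: [-0.2, -2.6, -1.3]
opening: -0.0001
grasp_force: 1.1
```

Emit:
apply_moves([
  {"jaw": -1,"xyz": [0,10,0],"twist": 0},
  {"jaw": -1,"xyz": [0,22,0],"twist": 0},
  {"jaw": -1,"xyz": [0,35,0],"twist": 0},
  {"jaw": -1,"xyz": [0,48,0],"twist": 0},
  {"jaw": -1,"xyz": [0,60,0],"twist": 0},
])

```text
time: 15.88
ee_pos: [0.5452, 0.0787, 0.0517]
tcp_rot: [180.0, 0.0, -175.5]
wrist_force: [1.5, -2.0, 2.5]
opening: -0.0
grasp_force: 1.2
```

Emit:
apply_moves([
  {"jaw": -1,"xyz": [0,8,0],"twist": 0},
  {"jaw": -1,"xyz": [0,14,0],"twist": 0},
  {"jaw": -1,"xyz": [0,19,0],"twist": 0},
  {"jaw": -1,"xyz": [0,22,0],"twist": 0},
  {"jaw": -1,"xyz": [0,22,0],"twist": 0},
])

```text
time: 16.5
ee_pos: [0.5434, 0.0996, 0.0515]
tcp_rot: [-180.0, -0.0, -175.5]
wrist_force: [1.0, -2.3, 1.7]
opening: 0.0001
grasp_force: 1.1
```

```bash
cat >> h.py <<'E'
def knob():
    c=camera_params('wrist');p,d=camera('wrist');P=fcloud(dict(d=d,**c))
    cc=toC(P.reshape(-1,3));z=P[...,2].ravel()*1000
    m=(z>84)&(z<92)&(cc[:,0]>-55)&(cc[:,0]<-30)&(cc[:,1]>-180)&(cc[:,1]<-50);q=cc[m];print('knob',m.sum(),q.min(0).round(1),q.max(0).round(1))
E
python3 - <<'E'
from h import *
shift(C(-40,-99,.051));knob()
E
```

```text
t 16.5 pos [0.5434 0.0996 0.0515] rot [-1.7999e+02 -1.0000e-02 -1.7552e+02] q [10.4  5.4 -7.9 76.8 -0.   5.9] F [ 1.  -2.3  1.7] open 0.0001
shift mm [-0.3  1.6  0.5] twist -0.0
knob 1470 [ -52.  -114.9] [-34.3 -71.1]
```

Still about 2 N of friction, so it isn't home yet. Pushing on in small steps until it stops.

Emit:
apply_moves([
  {"jaw": -1,"xyz": [0,1,0],"twist": 0},
  {"jaw": -1,"xyz": [0,2,0],"twist": 0},
  {"jaw": -1,"xyz": [0,3,0],"twist": 0},
  {"jaw": -1,"xyz": [0,3,0],"twist": 0},
])

```text
time: 17.05
ee_pos: [0.5434, 0.1001, 0.0516]
tcp_rot: [-179.7, -0.0, -175.6]
wrist_force: [1.3, -14.9, 2.4]
opening: -0.0
grasp_force: 7.8
```

Emit:
apply_moves([
  {"jaw": -1,"xyz": [0,1,0],"twist": 0},
  {"jaw": -1,"xyz": [0,2,0],"twist": 0},
  {"jaw": -1,"xyz": [0,2,0],"twist": 0},
])

```text
time: 17.42
ee_pos: [0.5434, 0.1004, 0.0517]
tcp_rot: [-179.5, 0.0, -175.7]
wrist_force: [1.1, -25.2, 4.0]
opening: 0.0002
grasp_force: 12.6
```

It hits a hard stop at 25 N after about 88 mm. Backing off, lifting and verifying.

Emit:
apply_moves([
  {"jaw": -1,"xyz": [0,-8,0],"twist": 0},
  {"jaw": -1,"xyz": [0,-30,0],"twist": 0},
  {"jaw": -1,"xyz": [0,-40,-40],"twist": 0},
  {"jaw": -1,"xyz": [30,-50,-90],"twist": 0},
  {"jaw": -1,"xyz": [60,-60,-130],"twist": 0},
])

```text
time: 18.05
ee_pos: [0.4871, 0.0401, 0.1831]
tcp_rot: [179.9, 0.0, -175.5]
wrist_force: [1.1, 0.2, 0.7]
opening: -0.0
grasp_force: 0.0
```

```bash
python3 - <<'E'
from h import *
knob();s,ds=camera('side');PS=cloud('side',ds);c2=toC(PS.reshape(-1,3));zs=PS[...,2].ravel()*1000
def rep(n,m): q=c2[m];print(n,m.sum(),q.min(0).round(1) if m.any() else '',q.max(0).round(1) if m.any() else '')
rep('side jar',(zs>42)&(zs<70)&(abs(c2[:,1])<29)&(c2[:,0]>-34)&(c2[:,0]<12))
rep('rod in mouth',(zs>26)&(zs<42)&(abs(c2[:,1])<30)&(c2[:,0]>-48)&(c2[:,0]<-33))
rep('knob side',(zs>76)&(zs<95)&(c2[:,0]>-60)&(c2[:,0]<-25)&(c2[:,1]>-180)&(c2[:,1]<-50))
t,dt=camera('top');c2=toC(cloud('top',dt).reshape(-1,3));zs=cloud('top',dt)[...,2].ravel()*1000
rep('knob top',(zs>74)&(zs<95)&(c2[:,0]>-60)&(c2[:,0]<-25)&(c2[:,1]>-180)&(c2[:,1]<-50))
print(sensors.get_obs()['time'],sensors.get_obs()['wrist_force'])
E
```

```text
knob 225 [-49.2 -87.9] [-34.2 -72. ]
side jar 173 [-27.3  -0.5] [11.9 28.6]
rod in mouth 93 [-44.3 -29.9] [-36.5  28.8]
knob side 53 [-48.2 -83.3] [-33.1 -69.4]
knob top 37 [-48.2 -84.9] [-32.6 -70.2]
18.2 [-0.20524085  0.15066703  0.36530871]
```

```bash
python3 - <<'E'
from h import *
r={}
for cam in('top','side'):
    d0=np.load(cam+'0.npz')['d'];d1=camera(cam)[1]
    for n,d in(('0',d0),('1',d1)):
        P=cloud(cam,d).reshape(-1,3);c=toC(P);z=P[:,2]*1000
        m=(z>76)&(z<95)&(c[:,0]>-60)&(c[:,0]<-25)&(c[:,1]>-190)&(c[:,1]<-50);print(cam,n,m.sum(),c[m].mean(0).round(1))
P0=cloud('top',np.load('top0.npz')['d']);
E
```

```text
top 0 39 [ -40.5 -163.8]
top 1 38 [-40.9 -77.9]
side 0 45 [ -39.8 -161.3]
side 1 53 [-39.8 -75.4]
```

```bash
python3 - <<'E'
from h import *
c=camera_params('wrist');p,d=camera('wrist');w=dict(p=p,d=d,**c);P=fcloud(w);cc=toC(P.reshape(-1,3));z=P[...,2].ravel()*1000;g=cv2.cvtColor(p,cv2.COLOR_RGB2GRAY).ravel()
for n,P_,g_ in (('w',(cc,z),g),):
    for y in np.arange(-90,-56,1.5):
        m=(cc[:,1]>=y)&(cc[:,1]<y+1.5)&(cc[:,0]>-60)&(cc[:,0]<-25)&(z>8)&(z<70)
        if m.any(): print(y,m.sum(),'zmax',z[m].max().round(0),'x',cc[m,0].min().round(0),cc[m,0].max().round(0),'gray',g[m].mean().round(0))
E
```

```text
-84.0 42 zmax 69.0 x -44.0 -38.0 gray 119.0
-82.5 37 zmax 70.0 x -45.0 -41.0 gray 149.0
-81.0 29 zmax 68.0 x -45.0 -44.0 gray 166.0
-79.5 20 zmax 69.0 x -45.0 -44.0 gray 173.0
-78.0 15 zmax 68.0 x -45.0 -44.0 gray 180.0
-76.5 9 zmax 69.0 x -45.0 -42.0 gray 185.0
-75.0 9 zmax 38.0 x -45.0 -41.0 gray 232.0
-73.5 28 zmax 41.0 x -48.0 -38.0 gray 172.0
-72.0 21 zmax 42.0 x -49.0 -35.0 gray 212.0
-70.5 23 zmax 41.0 x -48.0 -35.0 gray 220.0
-69.0 68 zmax 41.0 x -55.0 -35.0 gray 146.0
-67.5 31 zmax 41.0 x -56.0 -29.0 gray 193.0
-66.0 64 zmax 44.0 x -56.0 -29.0 gray 178.0
-64.5 64 zmax 43.0 x -57.0 -29.0 gray 192.0
-63.0 43 zmax 43.0 x -57.0 -30.0 gray 208.0
-61.5 48 zmax 44.0 x -57.0 -33.0 gray 213.0
-60.0 41 zmax 44.0 x -56.0 -34.0 gray 211.0
-58.5 47 zmax 44.0 x -56.0 -33.0 gray 213.0
-57.0 20 zmax 42.0 x -56.0 -33.0 gray 204.0
```

The collar (y -73 to -68) sits flush against the guide with no gap, so the bolt is home. Handing in.

```bash
python3 -c "
from workcell import bot;print(bot.job_done())"
```

```text
the job is handed in; nothing more can be done
None
```

The stain jar is in the carrier's front place, pushed back against its row, and the bolt is fully home with its collar against the guide; I handed the job in at about 18 s, and no result came back.

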